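# Spin the can turntable and brake it at its index plate

## Robot

A 6-joint arm with a two-finger parallel gripper is mounted at the origin on the work surface. World frame = base frame: x ahead of the robot, y to its left, z up, the work surface at z = 0. Lengths are in m, angles in rad, forces in N, time in s.
With the tool pointing down it reaches from about 0.35 to 0.775 m from the base axis. Payload 7.3 kg.
Tool frame: the origin (TCP) lies between the finger pads; the fingertips stand robot.tcp_to_tips ahead of it and the grasp point (between the pads) lies 2 mm behind it (robot.tcp_to_tips is the distance from the TCP to the fingertips, in m); y points along the fingers, x is the direction in which the jaws open and shut, and the axes are right-handed (so a half turn about y gives the same grasp; the last joint's range is limited). The gripper opens to 92 mm and grips with 3 to 60 N. Pads are 19 mm wide; open, the fingers measure 130 mm over their backs; the gripper's body (75 mm by 190 mm) begins 47 mm behind the grasp point.
Start: joints at [1.203, 0.342, 1.524, -0, 1.275, -0.146], TCP at [0.115, 0.512, 0.211] pointing down, gripper open.
Joint ranges: [-2.53, 2.53], [-0.77, 2.02], [0.04, 2.7], [-1, 4.14], [0.28, 2.66], [-3.11, 3.11]. Speed limits (rad/s): [2.57, 2.57, 3.14, 3.14, 3.14, 3.14].

## Interface

Orientations are given as [roll, pitch, yaw] about the fixed x, y, z axes, in that order (R = Rz(yaw) Ry(pitch) Rx(roll)).
In Python, from cell import status, read_camera, get_calibration, robot gives the robot as it stands.
- The arm moves only by the shell command python3 -m creep 'ROWS' [FORCE]. ROWS is JSON, a list of rows, each an object of numbers: "dx", "dy", "dz": the shift along the tool's x, y, z in m; "rx", "ry", "rz": the turn, a rotation vector about the tool's x, y, z in rad; "gripper": the opening, from 0 (shut) to 1 (fully open). A call has 1 to 20 rows; each row is the pose to reach, as a shift and turn from the pose commanded when the call began, along the tool's axes at that moment; what a row does not reach only later rows make up. A row lasts 1/8 s, in which the tool goes at most 62.5 mm and 10.7 degrees, less where a joint would pass 70% of its speed; a pose out of reach is approached as far as the arm can. A call with a gripper value outside its range is refused whole. The fingers move at their own pace and stop on an object; FORCE is the grip in N (left out, the last holds). Time passes only in rows, so rows that repeat a pose let the fingers close. It gives the time, the measured TCP pose, the force and the opening at its end, in the units of the state.
- status.observe(): the state, without advancing time (a new reading comes with each control period).
- read_camera(name): name is "scene" or "top"; returns (picture, depth): 384x512x3 uint8, red, green, blue; 384x512 float32, m along the optical axis (not along the pixel's ray), 0 where there is no reading.
- get_calibration(name): a dict with "fx", "fy", "cx", "cy" (pixels), "xyz" and "rotation" of the camera in the world. Camera axes: x right, y down, z forward; pixel columns grow to the right and rows downward; lengths in m; the calibration is good to about 2 mm. A picture is of the moment at which its call begins. get_calibration takes no time and is no camera call.
- robot.hand_in(): hands the job in, once; it reports no verdict.
The state is a dict: "time": time; "qpos": joint angles; "qvel": joint speeds; "joint_efforts": joint torques, N m; "tool_pos": TCP position; "tool_rot": TCP orientation; "contact_force": force on the tool from outside, world axes, zero at the start; "torque": the same for the moment, N m; "opening": finger opening in m.
Only numpy, scipy, OpenCV 4.12 (cv2) and the standard library are available. Lean on these libraries where they do the work, as an engineer would, in place of code of your own. Each camera call takes 0.05 s, during which the arm holds its last target.

## Task

The empty can turntable on the paint bench has just been greased: flick its platter counter-clockwise (seen from above) with a fingertip so that it runs freely, untouched, for at least two full turns. Then, before it runs down, stop it with a fingertip so that the tab on its rim stands in front of the fixed index plate, its whole width within the width of the plate; it must stop right there the first time, without coming to rest anywhere else, so no nudging afterwards. Then take the finger away without moving it, and leave the tins and tools around it where they are, not lifted or pushed aside.

Things in the scene. Friction and masses are not known exactly. Their poses are not given: they have to be found in the camera images.
- turntable: grey foot of the can turntable, fixed to the bench, 190 mm in diameter; origin on the bench under the platter's axis, z up. x points from the axis to the index plate (upright steel plate 60 mm wide, 6 mm thick, 44 mm high, 151 mm from the axis, top 4 mm below the platter's top), y runs along the plate's width.
- platter (a joint): turn of the platter, rad: 0 and every whole turn (6.283, 12.566 ...) with the tab centred on the index plate; grows counter-clockwise from above and keeps counting over turns; starts between -4.0 and -0.8. No stops; left alone the 1 kg platter loses half its speed in about 5 to 10 s (2.5 rad/s gives over two and a half turns). A fingertip pressed on its flat top with a few newtons stops it at once.
- hub (a point): centre of the platter's flat top, 48 mm above the bench. The platter is a bare aluminium disc 240 mm in diameter, 12 mm thick; between hub and pegs (15 to 85 mm from the centre) its top is flat and bare, apart from a flat 3 mm high screw head 22 mm across at the very centre.
- tab_end (a point): outer end of the tab, on its top edge: a single dark steel radial bar lying on the platter's rim, 12 mm wide, 42 mm long (98 to 140 mm from the centre), 5 mm higher than the flat top; turns with the platter. The tab is within the plate's width when this point is within 24 mm to either side of the plate's middle.
- plate_top (a point): middle of the upper edge of the fixed index plate, 44 mm above the bench
- peg0 (a point): upright rubber-covered can peg of the platter, 14 mm diameter, standing 36 mm above the platter's flat top; this point is on the peg's axis at half its height (18 mm above the flat top), 96 mm from the hub. 60 degrees counter-clockwise of the tab.
- peg1 (a point): upright rubber-covered can peg of the platter, 14 mm diameter, standing 36 mm above the platter's flat top; this point is on the peg's axis at half its height (18 mm above the flat top), 96 mm from the hub. Opposite the tab.
- peg2 (a point): upright rubber-covered can peg of the platter, 14 mm diameter, standing 36 mm above the platter's flat top; this point is on the peg's axis at half its height (18 mm above the flat top), 96 mm from the hub. 60 degrees clockwise of the tab.
- tin_tall: bystander: blue paint tin with black pouring lid, 68 mm diameter, about 125 mm high; origin at the centre of its underside. Leave alone.
- tin_low: bystander: low blue paint tin, 72 mm diameter, 60 mm high; origin at the centre of its underside. Leave alone.
- jar: bystander: amber jar with white cap, 52 mm diameter, 75 mm high; origin at the centre of its underside. Leave alone.
- tape: bystander: roll of paper tape lying flat, 90 mm diameter, 24 mm high; origin at the centre of its underside. Leave alone.
- brush: bystander: paint brush lying on the bench; origin at about its middle, underneath. Leave alone.
- lid: bystander: steel tin lid lying flat, 80 mm diameter, 8 mm high; origin at the centre of its underside. Leave alone.
- stir_stick: bystander: flat wooden stirring stick 180 x 22 x 6 mm; origin at the centre of its underside. Leave alone.

How it is judged:
By the outcome, as a careful person would: the job done as asked, in the order asked, and still so for the second after the job is handed in, with the robot touching nothing.
It also fails if it takes over 64 s, if anything falls off the work surface, if the arm or the gripper's body presses on something with over 40 N, if the wrist force passes 120 N, or if a joint passes its speed limit or range.

## Working session

There is one attempt and no reset: what is moved stays moved. The work goes in short steps, Python scripts to look and compute and a shell command to move; the robot and the scene stay as the last step left them, time stands still between calls to the robot, and variables do not carry over. Pictures are saved under pics/ and viewed, and the job is handed in when it is done.

```bash
ls; mkdir -p pics
python3 - <<'E'
from cell import status, read_camera, get_calibration, robot
import cv2, numpy as np
s=status.observe(); print(s); print(robot.tcp_to_tips)
for n in("scene","top"):
    im,d=read_camera(n); cv2.imwrite(f"pics/{n}0.png",im[:,:,::-1]); np.save(f"pics/{n}0.npy",d)
    c=get_calibration(n); print(n,c)
E
```

```text
pics
{'time': 0.0, 'qpos': array([ 1.20299618e+00,  3.42722733e-01,  1.52503443e+00,  2.91490575e-06,
        1.27538370e+00, -1.46024868e-01]), 'qvel': array([ 0.0018838 , -0.00040302, -0.00115046, -0.00098295,  0.00031146,
       -0.00104919]), 'joint_efforts': array([ 2.60727698e-03, -4.31229007e+01, -2.44221765e+01,  7.21044489e-02,
        5.57627971e-02, -1.23198015e-04]), 'tool_pos': array([0.11531219, 0.51173456, 0.2107389 ]), 'tool_rot': array([-1.57056829e+00,  1.53133366e-03,  1.34902037e+00]), 'contact_force': array([ 0.26519971,  0.1918403 , -0.75299055]), 'torque': array([ 0.01747273, -0.02722239,  0.0200622 ]), 'opening': 0.09164356285066574}
0.017
scene {'fx': 492.11923457139716, 'fy': 492.11923457139716, 'cx': 255.4937153495046, 'cy': 193.47242463709213, 'xyz': array([1.46565278, 0.05927677, 0.93409675]), 'rotation': array([-2.32085674, -0.00990698,  1.55293951])}
top {'fx': 411.3694224417405, 'fy': 411.3694224417405, 'cx': 253.11117269086293, 'cy': 194.4193481337756, 'xyz': array([0.46684519, 0.0573691 , 1.26628974]), 'rotation': array([-3.07963119e+00,  1.78456065e-03, -1.57962501e+00])}
```

View pics/scene0.png

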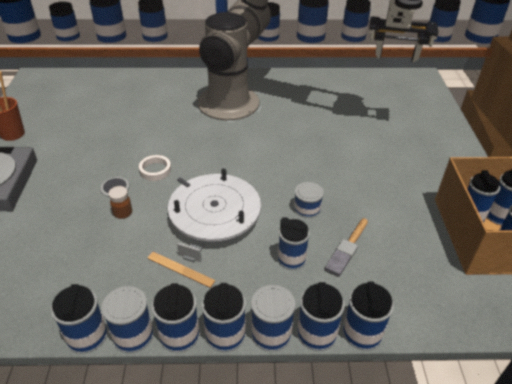

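View pics/top0.png

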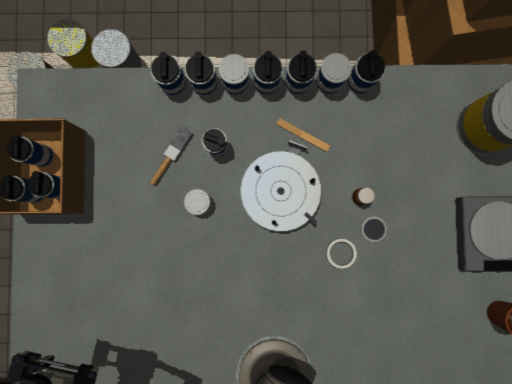

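```bash
cat > h.py <<'E'
import cv2, numpy as np
from scipy.spatial.transform import Rotation as R
from cell import status, read_camera, get_calibration, robot
C={n:get_calibration(n) for n in("scene","top")}
RM={n:R.from_euler('xyz',C[n]["rotation"]).as_matrix() for n in C}
def onplane(n,uv,z):
    c=C[n]; uv=np.atleast_2d(uv).astype(float)
    r=np.c_[(uv[:,0]-c["cx"])/c["fx"],(uv[:,1]-c["cy"])/c["fy"],np.ones(len(uv))]@RM[n].T
    return c["xyz"]+r*((z-c["xyz"][2])/r[:,2])[:,None]
def proj(n,p):
    c=C[n]; q=(np.atleast_2d(p)-c["xyz"])@RM[n]
    return np.c_[c["fx"]*q[:,0]/q[:,2]+c["cx"],c["fy"]*q[:,1]/q[:,2]+c["cy"]]
def cloud(n,d):
    c=C[n]; v,u=np.mgrid[:d.shape[0],:d.shape[1]]
    p=np.stack([(u-c["cx"])/c["fx"]*d,(v-c["cy"])/c["fy"]*d,d],-1)
    return p@RM[n].T+c["xyz"]
E
python3 - <<'E'
from h import *
for n,box in(("top",(180,110,410,280)),("scene",(90,140,380,300))):
    im=cv2.imread(f"pics/{n}0.png"); d=np.load(f"pics/{n}0.npy")
    x0,y0,x1,y1=box
    k=800/(x1-x0)
    cv2.imwrite(f"pics/{n}0z.png",cv2.resize(im[y0:y1,x0:x1],None,fx=k,fy=k,interpolation=cv2.INTER_CUBIC)[:600])
    P=cloud(n,d)
    g=im.min(2)
    m=(g>140)&(abs(P[...,2]-.048)<.02); m&=(np.hypot(P[...,0]-.47,P[...,1]+.02)<.2)
    m=m.astype(np.uint8); nl,l,st,ce=cv2.connectedComponentsWithStats(m); i=1+st[1:,4].argmax()
    print(n,st[i],np.median(P[...,2][l==i]))
    cs,_=cv2.findContours((l==i).astype(np.uint8),cv2.RETR_EXTERNAL,cv2.CHAIN_APPROX_NONE)
    h=cv2.convexHull(cs[0])[:,0]
    w=onplane(n,cs[0][:,0],.048)[:,:2]
    (cx,cy),r=cv2.minEnclosingCircle(w.astype(np.float32)); print(cx,cy,r)
    # LSQ circle on hull
    w=onplane(n,h,.048)[:,:2]
    A=np.c_[2*w,np.ones(len(w))]; s=np.linalg.lstsq(A,(w**2).sum(1),rcond=None)[0]; print(s[:2],np.sqrt(s[2]+s[0]**2+s[1]**2))
E
```

```text
top [ 241  152   80   79 4772] 0.047512052222444145
0.5532171726226807 -0.022612426429986954 0.11905018240213394
[ 0.55342664 -0.02236793] 0.11831730849648085
scene [ 168  174   93   66 4509] 0.04790564432784539
0.5544818639755249 -0.02235485054552555 0.12101628631353378
[ 0.55427029 -0.02207042] 0.11977466246972641
```

View pics/top0z.png

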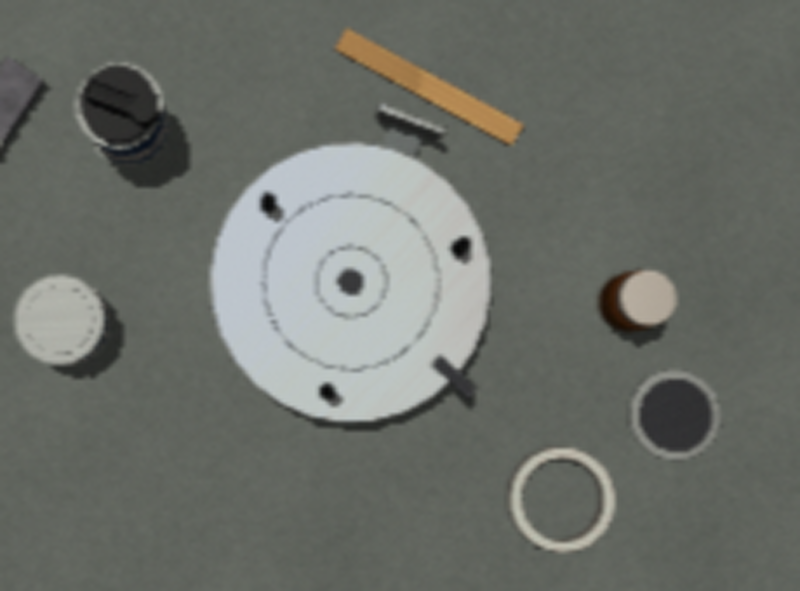

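View pics/scene0z.png

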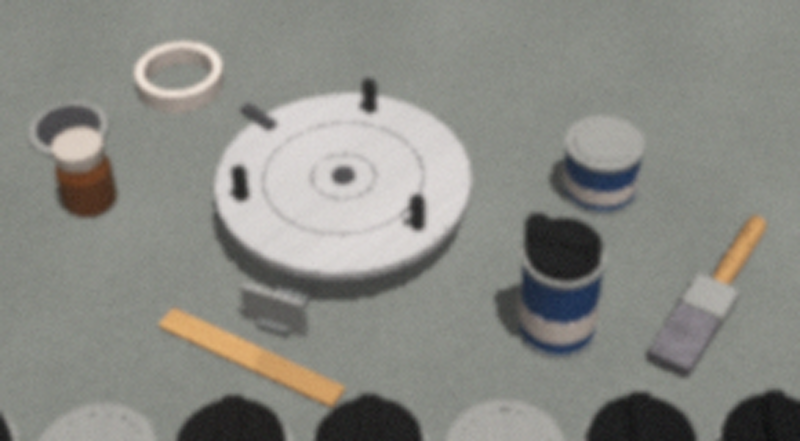

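Run:
```python
from h import *
f=lambda n,u,v,z:onplane(n,[(u,v)],z)[0].round(4)
k=230/800
t=lambda u,v,z:f("top",180+u*k,110+v*k,z)
k2=290/800
s=lambda u,v,z:f("scene",90+u*k2,140+v*k2,z)
hub=np.array([.5537,-.0222])
print("hub",t(350,282,.051),s(343,175,.051))
for nm,p in(("plate",t(411.5,119,.044)),("plateS",s(276,292,.044)),("plL",t(380,107,.044)),("plR",t(443,131,.044)),("tab in",t(438,362,.053)),("tab out",t(471,402,.053)),("tab outS",s(244,108,.053)),("tab inS",s(272,125,.053)),
 ("peg0",t(463,240,.084)),("peg1",t(268,197,.084)),("peg2",t(327,387,.084)),("peg2S",s(370,82,.084)),("peg0S",s(240,169,.084)),("peg1S",s(418,198,.084)),("tin_tall",t(120,100,.125)),("jar",t(648,297,.075)),("low",t(60,318,.06))):
    d=p[:2]-hub; print(nm,p,"r",np.hypot(*d).round(4),"ang",np.degrees(np.arctan2(d[1],d[0])).round(1))
```

```text
hub [ 0.5515 -0.0227  0.051 ] [ 0.5549 -0.0216  0.051 ]
plate [ 0.6923 -0.078   0.044 ] r 0.1494 ang -21.9
plateS [ 0.6921 -0.0737  0.044 ] r 0.1477 ang -20.4
plL [ 0.703 -0.051  0.044] r 0.1521 ang -10.9
plR [ 0.6817 -0.105   0.044 ] r 0.1524 ang -32.9
tab in [ 0.4827 -0.0962  0.053 ] r 0.1026 ang -133.8
tab out [ 0.4487 -0.1235  0.053 ] r 0.1459 ang -136.0
tab outS [ 0.4619 -0.1225  0.053 ] r 0.136 ang -132.5
tab inS [ 0.487  -0.0931  0.053 ] r 0.0973 ang -133.3
peg0 [ 0.5832 -0.1147  0.084 ] r 0.0971 ang -72.3
peg1 [0.6206 0.0467 0.084 ] r 0.096 ang 45.8
peg2 [ 4.626e-01 -4.000e-04  8.400e-02] r 0.0937 ang 166.5
peg2S [0.4599 0.0019 0.084 ] r 0.0968 ang 165.6
peg0S [ 0.5805 -0.1117  0.084 ] r 0.0934 ang -73.3
peg1S [0.6186 0.0488 0.084 ] r 0.0962 ang 47.6
tin_tall [0.695  0.1657 0.125 ] r 0.2351 ang 53.1
jar [ 0.535  -0.2693  0.075 ] r 0.2478 ang -94.3
low [0.5226 0.223  0.06  ] r 0.2472 ang 97.2
```

```bash
python3 -m creep '[{"dx":-0.015,"dz":-0.018,"ry":0.04,"gripper":0},{"dx":-0.05,"dz":-0.058,"ry":0.12,"gripper":0},{"dx":-0.085,"dz":-0.098,"ry":0.24,"gripper":0},{"dx":-0.12,"dz":-0.138,"ry":0.36,"gripper":0},{"dx":-0.155,"dz":-0.178,"ry":0.48,"gripper":0},{"dx":-0.19,"dz":-0.218,"ry":0.6,"gripper":0},{"dx":-0.225,"dz":-0.258,"ry":0.72,"gripper":0},{"dx":-0.26,"dz":-0.298,"ry":0.84,"gripper":0},{"dx":-0.295,"dz":-0.338,"ry":0.96,"gripper":0},{"dx":-0.33,"dz":-0.378,"ry":1.08,"gripper":0},{"dx":-0.365,"dz":-0.418,"ry":1.2,"gripper":0},{"dx":-0.395,"dz":-0.455,"ry":1.3,"gripper":0},{"dx":-0.42,"dz":-0.485,"ry":1.349,"dy":0.02,"gripper":0},{"dx":-0.434,"dz":-0.5015,"ry":1.349,"dy":0.05,"gripper":0},{"dx":-0.434,"dz":-0.5015,"ry":1.349,"dy":0.074,"gripper":0},{"dx":-0.434,"dz":-0.5015,"ry":1.349,"dy":0.074,"gripper":0}]' 20
```

```text
invalid input at $[0]: expected keys dx, dy, dz, rx, ry, rz, gripper
```

Run:
```python
from h import *
s=status.observe(); print({k:np.round(v,4) for k,v in s.items()})
for n in("scene","top"):
    im,d=read_camera(n); cv2.imwrite(f"pics/{n}1.png",im[:,:,::-1])
```

```text
{'time': np.float64(0.1), 'qpos': array([ 1.203 ,  0.3426,  1.5249, -0.    ,  1.2754, -0.146 ]), 'qvel': array([ 0.0019, -0.0026, -0.0021, -0.0004, -0.0008, -0.0008]), 'joint_efforts': array([ 2.30000e-03, -4.32004e+01, -2.44696e+01,  7.20000e-02,
        5.26000e-02, -1.00000e-04]), 'tool_pos': array([0.1153, 0.5118, 0.2108]), 'tool_rot': array([-1.5706e+00,  1.3000e-03,  1.3490e+00]), 'contact_force': array([-0.4515,  0.2166, -0.574 ]), 'torque': array([-0.0175, -0.0137,  0.0167]), 'opening': np.float64(0.0919)}
```

```bash
python3 -m creep '[{"dx":-0.015,"dy":0,"dz":-0.018,"rx":0,"ry":0.04,"rz":0,"gripper":0},{"dx":-0.05,"dy":0,"dz":-0.058,"rx":0,"ry":0.12,"rz":0,"gripper":0},{"dx":-0.085,"dy":0,"dz":-0.098,"rx":0,"ry":0.24,"rz":0,"gripper":0},{"dx":-0.12,"dy":0,"dz":-0.138,"rx":0,"ry":0.36,"rz":0,"gripper":0},{"dx":-0.155,"dy":0,"dz":-0.178,"rx":0,"ry":0.48,"rz":0,"gripper":0},{"dx":-0.19,"dy":0,"dz":-0.218,"rx":0,"ry":0.6,"rz":0,"gripper":0},{"dx":-0.225,"dy":0,"dz":-0.258,"rx":0,"ry":0.72,"rz":0,"gripper":0},{"dx":-0.26,"dy":0,"dz":-0.298,"rx":0,"ry":0.84,"rz":0,"gripper":0},{"dx":-0.295,"dy":0,"dz":-0.338,"rx":0,"ry":0.96,"rz":0,"gripper":0},{"dx":-0.33,"dy":0,"dz":-0.378,"rx":0,"ry":1.08,"rz":0,"gripper":0},{"dx":-0.365,"dy":0,"dz":-0.418,"rx":0,"ry":1.2,"rz":0,"gripper":0},{"dx":-0.395,"dy":0,"dz":-0.455,"rx":0,"ry":1.3,"rz":0,"gripper":0},{"dx":-0.42,"dy":0.02,"dz":-0.485,"rx":0,"ry":1.349,"rz":0,"gripper":0},{"dx":-0.434,"dy":0.05,"dz":-0.5015,"rx":0,"ry":1.349,"rz":0,"gripper":0},{"dx":-0.434,"dy":0.074,"dz":-0.5015,"rx":0,"ry":1.349,"rz":0,"gripper":0},{"dx":-0.434,"dy":0.074,"dz":-0.5015,"rx":0,"ry":1.349,"rz":0,"gripper":0}]' 20
python3 - <<'E'
from h import *
s=status.observe(); print({k:np.round(v,4) for k,v in s.items()})
for n in("scene","top"):
    im,d=read_camera(n); cv2.imwrite(f"pics/{n}1.png",im[:,:,::-1])
a=np.hstack([cv2.imread("pics/scene1.png")[120:300,80:380],cv2.imread("pics/top1.png")[110:290,180:410]])
cv2.imwrite("pics/both1.png",cv2.resize(a,None,fx=1.5,fy=1.5))
E
```

```text
time: 2.2
tool_pos: [0.5079, -0.0215, 0.1357]
tool_rot: [-1.57, 0.004, -0.001]
contact_force: [-0.6, -0.1, -0.2]
opening: 0.0006
{'time': np.float64(2.2), 'qpos': array([-1.9330e-01,  3.9040e-01,  1.6776e+00,  1.0000e-04,  1.0781e+00,
       -1.9280e-01]), 'qvel': array([ 0.0113, -0.0405, -0.0459, -0.001 ,  0.0257,  0.    ]), 'joint_efforts': array([-4.25000e-01, -4.14953e+01, -2.10776e+01,  3.93000e-02,
       -2.75500e-01, -4.60000e-03]), 'tool_pos': array([ 0.5079, -0.0215,  0.1357]), 'tool_rot': array([-1.5698e+00,  4.5000e-03, -5.0000e-04]), 'contact_force': array([-0.6094, -0.0633, -0.1786]), 'torque': array([-0.1344,  0.0238, -0.0129]), 'opening': np.float64(0.0006)}
```

View pics/both1.png

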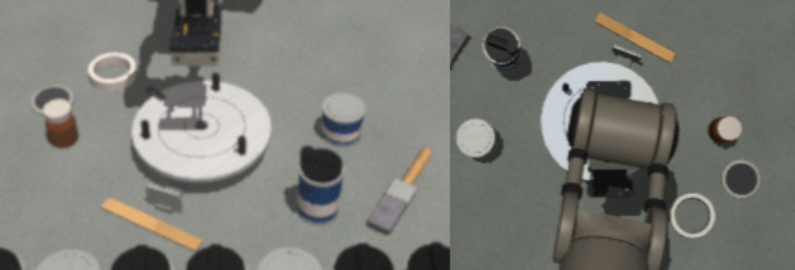

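```bash
python3 -m creep '[{"dx":0,"dy":0.03,"dz":0,"rx":0,"ry":0,"rz":0,"gripper":0},{"dx":0,"dy":0.056,"dz":0,"rx":0,"ry":0,"rz":0,"gripper":0},{"dx":0,"dy":0.066,"dz":0,"rx":0,"ry":0,"rz":0,"gripper":0},{"dx":0,"dy":0.066,"dz":0,"rx":0,"ry":0,"rz":0,"gripper":0}]'; python3 -m creep '[{"dx":0,"dy":0.004,"dz":0,"rx":0,"ry":0,"rz":0,"gripper":0},{"dx":0,"dy":0.006,"dz":0,"rx":0,"ry":0,"rz":0,"gripper":0},{"dx":0,"dy":0.006,"dz":0,"rx":0,"ry":0,"rz":0,"gripper":0}]'
```

```text
time: 2.8
tool_pos: [0.5096, -0.0214, 0.072]
tool_rot: [-1.571, -0.001, 0.0]
contact_force: [-0.2, -0.5, 0.7]
opening: 0.0004
time: 3.18
tool_pos: [0.5094, -0.0215, 0.0656]
tool_rot: [-1.571, -0.0, 0.0]
contact_force: [-0.0, -0.9, -0.1]
opening: 0.0003
```

```bash
for i in 1 2; do python3 -m creep '[{"dx":0,"dy":0.001,"dz":0,"rx":0,"ry":0,"rz":0,"gripper":0},{"dx":0,"dy":0.001,"dz":0,"rx":0,"ry":0,"rz":0,"gripper":0}]'; done
```

```text
time: 3.42
tool_pos: [0.5092, -0.0215, 0.0644]
tool_rot: [-1.571, -0.0, 0.0]
contact_force: [-0.5, 0.0, -0.3]
opening: 0.0007
time: 3.68
tool_pos: [0.5092, -0.0215, 0.0633]
tool_rot: [-1.571, 0.0, -0.0]
contact_force: [-0.8, -0.4, -0.8]
opening: 0.0006
```

```bash
for i in 1 2; do python3 -m creep '[{"dx":0,"dy":0.001,"dz":0,"rx":0,"ry":0,"rz":0,"gripper":0},{"dx":0,"dy":0.001,"dz":0,"rx":0,"ry":0,"rz":0,"gripper":0}]'; done
```

```text
time: 3.92
tool_pos: [0.5092, -0.0215, 0.0623]
tool_rot: [-1.571, 0.0, 0.0]
contact_force: [0.6, -0.5, 0.2]
opening: 0.0004
time: 4.18
tool_pos: [0.5092, -0.0215, 0.0613]
tool_rot: [-1.571, 0.0, 0.0]
contact_force: [-0.3, 0.8, 0.2]
opening: 0.0007
```

Run:
```python
from h import *
im,d=read_camera("scene"); cv2.imwrite("pics/s2.png",cv2.resize(im[130:260,130:300,::-1],None,fx=4.5,fy=4.5,interpolation=cv2.INTER_CUBIC))
P=cloud("scene",d)
print(proj("scene",[[.528,-.0215,.048],[.528,-.0215,.0443]]))
for v in range(150,215,4): print(v,P[v,205:225:5].round(3).tolist())
```

```text
[[214.89299475 197.09213065]
 [214.95835307 198.11714095]]
150 [[0.517, -0.039, 0.195], [0.523, -0.027, 0.199], [0.522, -0.015, 0.199], [0.524, -0.002, 0.201]]
154 [[0.528, -0.039, 0.191], [0.523, -0.027, 0.188], [0.525, -0.015, 0.189], [0.525, -0.003, 0.189]]
158 [[0.536, -0.039, 0.186], [0.531, -0.027, 0.182], [0.534, -0.015, 0.184], [0.534, -0.003, 0.183]]
162 [[0.534, -0.04, 0.172], [0.527, -0.028, 0.166], [0.527, -0.016, 0.166], [0.55, -0.002, 0.184]]
166 [[0.552, -0.038, 0.174], [0.539, -0.028, 0.163], [0.542, -0.015, 0.165], [0.562, -0.002, 0.182]]
170 [[0.581, -0.036, 0.186], [0.577, -0.025, 0.182], [0.578, -0.013, 0.183], [0.581, -0.001, 0.185]]
174 [[0.592, -0.036, 0.183], [0.596, -0.024, 0.186], [0.596, -0.012, 0.186], [0.593, -0.001, 0.183]]
178 [[0.605, -0.035, 0.182], [0.604, -0.023, 0.181], [0.605, -0.012, 0.182], [0.603, -0.0, 0.18]]
182 [[0.6, -0.036, 0.165], [0.606, -0.024, 0.17], [0.601, -0.013, 0.166], [0.603, -0.001, 0.168]]
186 [[0.597, -0.037, 0.15], [0.596, -0.026, 0.148], [0.595, -0.014, 0.148], [0.599, -0.002, 0.152]]
190 [[0.495, -0.049, 0.043], [0.5, -0.036, 0.048], [0.501, -0.022, 0.049], [0.503, -0.009, 0.05]]
194 [[0.515, -0.048, 0.047], [0.515, -0.035, 0.047], [0.517, -0.022, 0.049], [0.516, -0.009, 0.048]]
198 [[0.532, -0.047, 0.049], [0.53, -0.034, 0.047], [0.533, -0.021, 0.049], [0.528, -0.008, 0.045]]
202 [[0.539, -0.047, 0.041], [0.549, -0.033, 0.05], [0.548, -0.02, 0.049], [0.544, -0.008, 0.045]]
206 [[0.562, -0.045, 0.049], [0.561, -0.033, 0.048], [0.559, -0.02, 0.046], [0.561, -0.007, 0.047]]
210 [[0.575, -0.045, 0.048], [0.576, -0.032, 0.048], [0.575, -0.019, 0.047], [0.576, -0.006, 0.048]]
214 [[0.59, -0.044, 0.048], [0.591, -0.031, 0.049], [0.588, -0.019, 0.046], [0.59, -0.006, 0.048]]
```

View pics/s2.png

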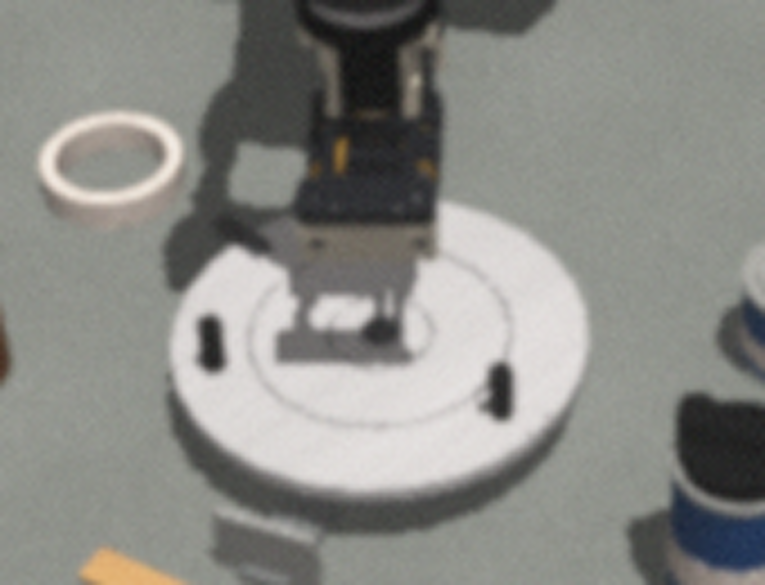

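```bash
for i in 1 2 3; do python3 -m creep '[{"dx":0,"dy":0.001,"dz":0,"rx":0,"ry":0,"rz":0,"gripper":0},{"dx":0,"dy":0.001,"dz":0,"rx":0,"ry":0,"rz":0,"gripper":0}]' | grep -v rot; done
```

```text
time: 4.47
tool_pos: [0.5092, -0.0215, 0.0603]
contact_force: [-0.4, -0.2, 0.3]
opening: 0.0005
time: 4.72
tool_pos: [0.5092, -0.0215, 0.0593]
contact_force: [-0.2, 0.2, -0.3]
opening: 0.0007
time: 4.97
tool_pos: [0.5092, -0.0215, 0.0583]
contact_force: [0.8, -0.5, -0.7]
opening: 0.0005
```

```bash
for i in 1 2 3 4; do python3 -m creep '[{"dx":0,"dy":0.001,"dz":0,"rx":0,"ry":0,"rz":0,"gripper":0},{"dx":0,"dy":0.001,"dz":0,"rx":0,"ry":0,"rz":0,"gripper":0}]' | grep -v rot; done
```

```text
time: 5.22
tool_pos: [0.5092, -0.0215, 0.0573]
contact_force: [-0.8, 0.4, 0.1]
opening: 0.0003
time: 5.48
tool_pos: [0.5092, -0.0215, 0.0563]
contact_force: [0.8, -0.1, 0.6]
opening: 0.0005
time: 5.72
tool_pos: [0.5092, -0.0215, 0.0553]
contact_force: [-0.8, 0.4, -0.7]
opening: 0.0001
time: 5.98
tool_pos: [0.5092, -0.0215, 0.0543]
contact_force: [-0.0, 0.4, 0.5]
opening: 0.0005
```

Run:
```python
from h import *
im,d=read_camera("scene"); im2,d2=read_camera("top")
a=cv2.resize(im[140:220,170:260,::-1],(540,480),interpolation=cv2.INTER_CUBIC)
cv2.imwrite("pics/s3.png",a)
cv2.imwrite("pics/t3.png",cv2.resize(im2[130:250,220:350,::-1],None,fx=5,fy=5,interpolation=cv2.INTER_CUBIC))
for z in(.0373,.048,.0543): print(proj("scene",[[.49,-.031,z],[.528,-.031,z],[.528,-.012,z]]).round(1).tolist())
```

```text
[[212.1, 190.3], [211.5, 200.1], [218.7, 200.0]]
[[211.9, 187.3], [211.3, 197.1], [218.5, 197.1]]
[[211.8, 185.6], [211.1, 195.4], [218.4, 195.3]]
```

View pics/s3.png

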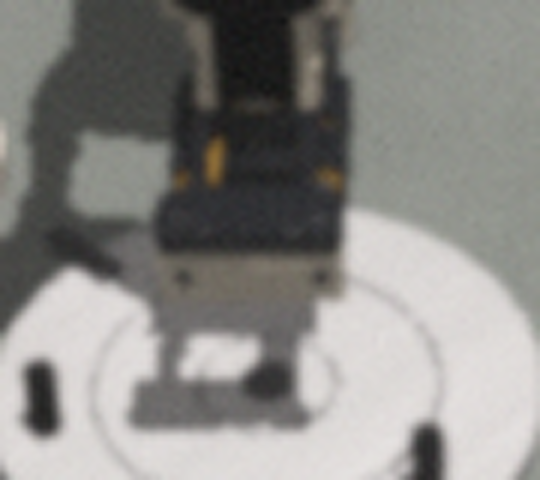

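View pics/t3.png

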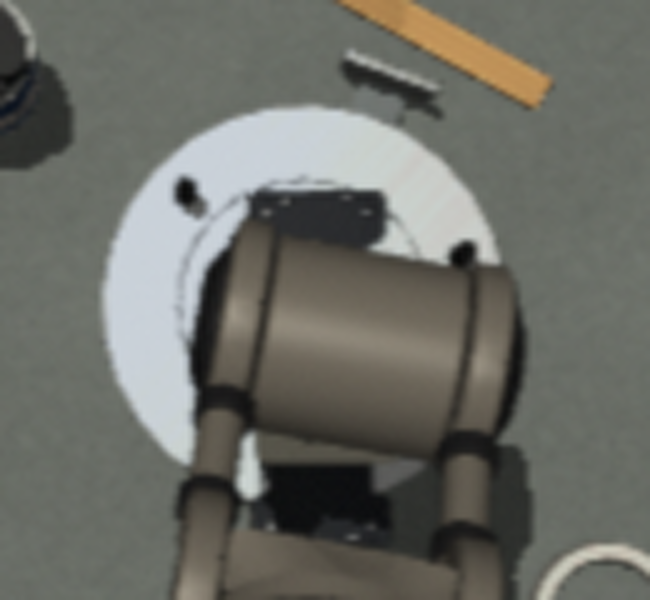

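```bash
for i in 1 2 3 4; do python3 -m creep '[{"dx":0,"dy":0.001,"dz":0,"rx":0,"ry":0,"rz":0,"gripper":0},{"dx":0,"dy":0.001,"dz":0,"rx":0,"ry":0,"rz":0,"gripper":0}]' | grep -v rot; done
```

```text
time: 6.32
tool_pos: [0.5092, -0.0215, 0.0533]
contact_force: [-1.1, 0.7, 1.0]
opening: 0.0007
time: 6.58
tool_pos: [0.5092, -0.0215, 0.0523]
contact_force: [-0.1, 0.3, 0.5]
opening: 0.0004
time: 6.82
tool_pos: [0.5092, -0.0215, 0.0513]
contact_force: [0.5, -0.6, -0.6]
opening: 0.0008
time: 7.08
tool_pos: [0.5092, -0.0215, 0.0503]
contact_force: [0.3, 0.7, 0.1]
opening: 0.0006
```

Run:
```python
from h import *
im=cv2.imread("pics/scene0.png"); x=np.array([.220,.9755,0])
t=np.array([.1153,.5117,.2107])
k=8;x0,y0=355,0
a=cv2.resize(im[y0:70,x0:455],None,fx=k,fy=k,interpolation=cv2.INTER_CUBIC)
for p,c in((t,(0,0,255)),(t-[0,0,.017],(0,255,0)),(t-[0,0,.017]+.046*x,(255,0,0)),(t-[0,0,.017]-.046*x,(255,255,0))):
    q=proj("scene",p)[0]; print(q); cv2.circle(a,(int((q[0]-x0)*k),int((q[1]-y0)*k)),4,c,-1)
cv2.imwrite("pics/g0.png",a)
```

```text
[394.58442887  63.47559315]
[393.45564137  68.55585556]
[408.88619395  70.21008954]
[378.1583846   66.91591157]
```

View pics/g0.png

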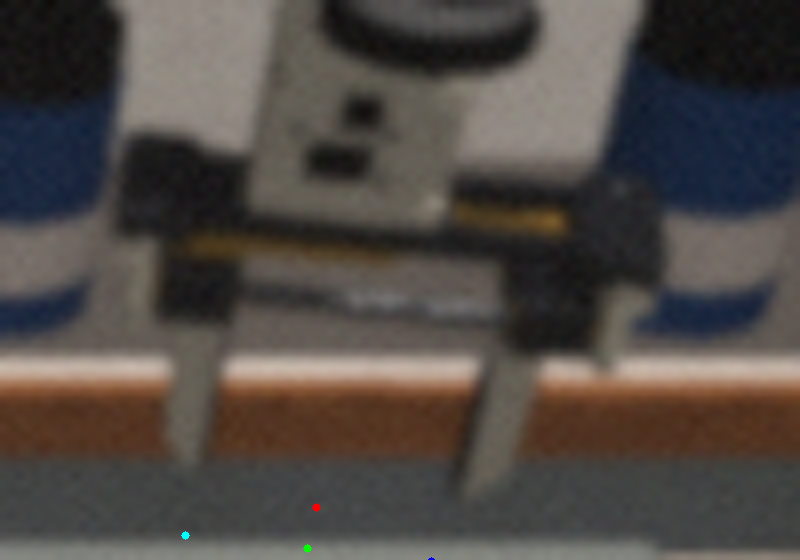

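Run:
```python
from h import *
d=np.load("pics/scene0.npy"); P=cloud("scene",d)
for u,v in((379,44),(379,50),(379,54),(379,56),(418,48),(416,54),(415,57),(414,60)): print(u,v,P[v-1:v+2,u-1:u+2].reshape(-1,3).round(3).tolist()[1::3], np.median(P[v-1:v+2,u-1:u+2].reshape(-1,3),0).round(3))
print("base", onplane("scene",[(230,105)],0.0))
d=np.load("pics/top0.npy"); P=cloud("top",d)
im=cv2.imread("pics/top0.png"); cv2.imwrite("pics/gt.png",cv2.resize(im[330:384,0:110],None,fx=7,fy=7,interpolation=cv2.INTER_CUBIC))
for n,zz in(("t",.2107),("tip",.194)):
    for o in(0,.055,-.055): print(n,o,proj("top",[.1153+o*.22,.5117+o*.9755,zz]))
```

```text
379 44 [[0.114, 0.453, 0.276], [0.115, 0.453, 0.273], [0.116, 0.453, 0.27]] [0.114 0.453 0.273]
379 50 [[0.113, 0.456, 0.256], [0.115, 0.457, 0.254], [0.111, 0.458, 0.249]] [0.113 0.457 0.254]
379 54 [[0.11, 0.46, 0.242], [0.117, 0.458, 0.243], [0.113, 0.46, 0.237]] [0.115 0.46  0.242]
379 56 [[0.113, 0.46, 0.237], [0.113, 0.46, 0.234], [0.119, 0.459, 0.234]] [0.115 0.46  0.234]
418 48 [[0.141, 0.561, 0.277], [0.135, 0.564, 0.271], [0.139, 0.563, 0.27]] [0.135 0.564 0.272]
416 54 [[0.137, 0.561, 0.256], [0.137, 0.562, 0.253], [0.141, 0.561, 0.252]] [0.137 0.561 0.253]
415 57 [[0.14, 0.559, 0.248], [0.141, 0.559, 0.245], [0.137, 0.561, 0.24]] [0.138 0.559 0.245]
414 60 [[0.137, 0.559, 0.237], [0.135, 0.561, 0.233], [0.143, 0.559, 0.233]] [0.136 0.559 0.233]
base [[0.01541555 0.00653347 0.        ]]
t 0 [[ 74.06476401 361.88956183]]
t 0.055 [[ 52.80195375 357.13960294]]
t -0.055 [[ 95.36119963 366.64703238]]
tip 0 [[ 76.92133238 359.63413177]]
tip 0.055 [[ 55.99388665 354.96133899]]
tip -0.055 [[ 97.88134686 364.31419667]]
```

View pics/gt.png

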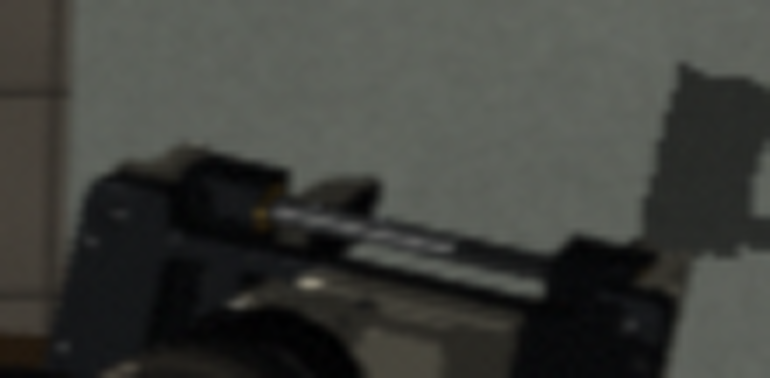

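```bash
python3 -m creep '[{"dx":0,"dy":0.005,"dz":0,"rx":0,"ry":0,"rz":0,"gripper":0},{"dx":0,"dy":0.009,"dz":0,"rx":0,"ry":0,"rz":0,"gripper":0},{"dx":0,"dy":0.012,"dz":0,"rx":0,"ry":0,"rz":0,"gripper":0},{"dx":0,"dy":0.012,"dz":0,"rx":0,"ry":0,"rz":0,"gripper":0}]' | grep -v rot;for i in 1 2 3 4; do python3 -m creep '[{"dx":0,"dy":0.001,"dz":0,"rx":0,"ry":0,"rz":0,"gripper":0},{"dx":0,"dy":0.001,"dz":0,"rx":0,"ry":0,"rz":0,"gripper":0}]' | grep -v rot; done
```

```text
time: 7.58
tool_pos: [0.509, -0.0215, 0.0381]
contact_force: [0.6, 1.1, -0.3]
opening: 0.0005
time: 7.82
tool_pos: [0.5092, -0.0215, 0.0374]
contact_force: [-0.2, -0.7, 0.4]
opening: 0.0002
time: 8.07
tool_pos: [0.5092, -0.0215, 0.0364]
contact_force: [-0.4, 0.9, -0.3]
opening: 0.0007
time: 8.32
tool_pos: [0.5092, -0.0215, 0.0353]
contact_force: [-0.1, -0.4, -0.6]
opening: 0.0003
time: 8.57
tool_pos: [0.5092, -0.0215, 0.0343]
contact_force: [0.3, 0.2, 0.5]
opening: 0.0002
```

```bash
for i in 1 2 ; do python3 -m creep '[{"dx":0,"dy":0.001,"dz":0,"rx":0,"ry":0,"rz":0,"gripper":0},{"dx":0,"dy":0.001,"dz":0,"rx":0,"ry":0,"rz":0,"gripper":0}]' | grep -v rot; done
```

```text
time: 8.82
tool_pos: [0.5092, -0.0215, 0.0333]
contact_force: [0.2, 0.4, 0.4]
opening: -0.0
time: 9.07
tool_pos: [0.5093, -0.0216, 0.033]
contact_force: [-1.0, 0.3, 6.3]
opening: 0.0004
```

```bash
for i in 1 2 ; do python3 -m creep '[{"dx":0,"dy":0.001,"dz":0,"rx":0,"ry":0,"rz":0,"gripper":0},{"dx":0,"dy":0.001,"dz":0,"rx":0,"ry":0,"rz":0,"gripper":0}]' | grep -v rot; done
```

```text
time: 9.32
tool_pos: [0.5093, -0.0216, 0.0329]
contact_force: [-4.7, 0.4, 14.3]
opening: 0.0007
time: 9.57
tool_pos: [0.5094, -0.0216, 0.0328]
contact_force: [-6.7, 0.9, 23.9]
opening: 0.0006
```

```bash
python3 -m creep '[{"dx":0,"dy":-0.02,"dz":0,"rx":0,"ry":0,"rz":0,"gripper":0},{"dx":0,"dy":-0.06,"dz":0,"rx":0,"ry":0,"rz":0,"gripper":0},{"dx":-0.01,"dy":-0.06,"dz":0.01,"rx":0,"ry":0,"rz":0,"gripper":0},{"dx":-0.035,"dy":-0.06,"dz":0.035,"rx":0,"ry":0,"rz":0,"gripper":0},{"dx":-0.051,"dy":-0.06,"dz":0.0515,"rx":0,"ry":0,"rz":0,"gripper":0},{"dx":-0.051,"dy":-0.06,"dz":0.0515,"rx":0,"ry":0,"rz":0,"gripper":0},{"dx":-0.051,"dy":-0.04,"dz":0.0515,"rx":0,"ry":0,"rz":0,"gripper":0},{"dx":-0.051,"dy":-0.02,"dz":0.0515,"rx":0,"ry":0,"rz":0,"gripper":0},{"dx":-0.051,"dy":-0.015,"dz":0.0515,"rx":0,"ry":0,"rz":0,"gripper":0},{"dx":-0.051,"dy":-0.015,"dz":0.0515,"rx":0,"ry":0,"rz":0,"gripper":0}]'
python3 - <<'E'
from h import *
for n in("scene","top"):
    im,d=read_camera(n); cv2.imwrite(f"pics/{n}4.png",im[:,:,::-1])
a=np.hstack([cv2.resize(cv2.imread("pics/scene4.png")[120:260,130:300],(510,420)),cv2.resize(cv2.imread("pics/top4.png")[130:270,210:310],(290,420))])
cv2.imwrite("pics/both4.png",a)
E
```

```text
time: 10.82
tool_pos: [0.4584, 0.0297, 0.0452]
tool_rot: [-1.571, 0.001, -0.0]
contact_force: [-0.4, -1.1, 1.1]
opening: 0.0007
```

View pics/both4.png

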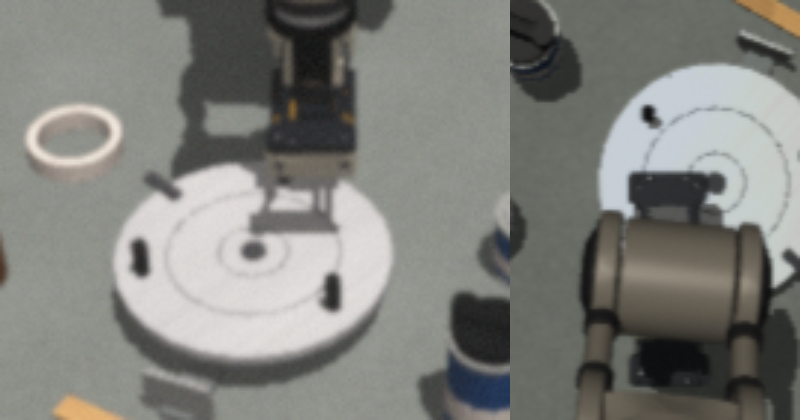

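```bash
python3 -m creep '[{"dx":0,"dy":0,"dz":-0.008,"rx":0,"ry":0,"rz":0,"gripper":0},{"dx":0,"dy":0,"dz":-0.018,"rx":0,"ry":0,"rz":0,"gripper":0},{"dx":0,"dy":0,"dz":-0.036,"rx":0,"ry":0,"rz":0,"gripper":0},{"dx":0.004,"dy":0,"dz":-0.064,"rx":0,"ry":0,"rz":0,"gripper":0},{"dx":0.02,"dy":0,"dz":-0.1,"rx":0,"ry":0,"rz":0,"gripper":0},{"dx":0.022,"dy":-0.015,"dz":-0.114,"rx":0,"ry":0,"rz":0,"gripper":0},{"dx":0.022,"dy":-0.05,"dz":-0.114,"rx":0,"ry":0,"rz":0,"gripper":0},{"dx":0.022,"dy":-0.06,"dz":-0.114,"rx":0,"ry":0,"rz":0,"gripper":0}]'
python3 - <<'E'
from h import *
for i in range(3):
    t=status.observe()["time"]; im,d=read_camera("scene"); cv2.imwrite(f"pics/spin{i}.png",im[:,:,::-1]); print(i,t)
cv2.imwrite("pics/spinA.png",np.vstack([cv2.resize(cv2.imread(f"pics/spin{i}.png")[130:260,130:300],(340,260)) for i in (0,2)]))
E
```

```text
time: 11.92
tool_pos: [0.4812, -0.0853, 0.1072]
tool_rot: [-1.572, -0.003, -0.001]
contact_force: [0.1, -0.4, 0.6]
opening: 0.0007
0 11.925
1 11.975
2 12.025
```

View pics/spinA.png

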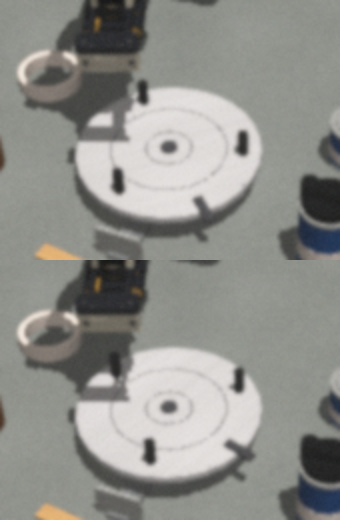

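```bash
cat > trk.py <<'E'
from h import *
HUB=np.array([.554,-.0222]); PL=np.radians(-21.5)
def pts():
    T=[];W=[]
    # tab: along r, dark +; flanks -
    for r in np.arange(.101,.140,.003):
        for w in(-.003,0,.003): T.append((r,w,.053)); W.append(1)
        for w in(-.016,-.013,.013,.016): T.append((r,w,.049)); W.append(-.75)
    n=len(T)
    for a in(60,180,300):
        for z in np.arange(.050,.084,.004):
            for w,s in((-.003,1),(0,1),(.003,1),(-.015,-.75),(.015,-.75)):
                T.append((a,w,z)); W.append(1.0*s)
    return n,np.array(T),np.array(W)
N,T,W=pts()
TH=np.radians(np.arange(-180,180,.5))
def build(cam):
    U=[]
    c=C[cam]["xyz"]
    for th in TH+PL:
        e=np.array([np.cos(th),np.sin(th)]);p=np.array([-e[1],e[0]])
        a=np.c_[HUB+T[:N,:1]*e+T[:N,1:2]*p,T[:N,2]]
        b=[]
        for ad,w,z in T[N:]:
            t=th+np.radians(ad); q=HUB+.096*np.array([np.cos(t),np.sin(t)])
            v=q-c[:2]; v/=np.hypot(*v)   # offset across the line of sight
            q=q+w*np.array([-v[1],v[0]]); b.append([*q,z])
        U.append(proj(cam,np.r_[a,b]))
    return np.array(U,np.float32)
U=build("scene")
def angle(im):
    g=cv2.GaussianBlur(cv2.cvtColor(im,cv2.COLOR_RGB2GRAY),(0,0),.6).astype(np.float32)
    v=cv2.remap(g,U[...,0],U[...,1],cv2.INTER_LINEAR)
    s=-(v*W).sum(1)/len(W)
    i=s.argmax(); n=len(s)
    a,b,c=s[(i-2)%n],s[i],s[(i+2)%n]; o=.5*(a-c)/(a-2*b+c)*2
    far=np.abs((np.arange(n)-i+n//2)%n-n//2)>20
    return TH[i]+np.radians(.5*o), b/max(s[far].max(),1e-3)
E
python3 - <<'E'
from trk import *
for f in("scene0","scene4","spin0","spin1","spin2"):
    im=cv2.imread(f"pics/{f}.png")[:,:,::-1].copy(); a,q=angle(im); print(f,a,q)
E
python3 -m creep '[{"dx":0.01,"dy":0,"dz":0.02,"rx":0,"ry":0,"rz":0,"gripper":0},{"dx":0.022,"dy":0,"dz":0.047,"rx":0,"ry":0,"rz":0,"gripper":0},{"dx":0.029,"dy":0,"dz":0.0625,"rx":0,"ry":0,"rz":0,"gripper":0},{"dx":0.029,"dy":0,"dz":0.0625,"rx":0,"ry":0,"rz":0,"gripper":0}]'
```

```text
scene0 -1.9541315214520063 2.1200343450825057
scene4 -1.9711772191821775 3.53809890568974
spin0 0.7767918150949396 1.751429704558792
spin1 1.0108881155861638 1.8441773541983029
spin2 1.2335596991488773 2.0529078227708366
time: 12.58
tool_pos: [0.509, -0.0207, 0.1046]
tool_rot: [-1.571, 0.001, 0.002]
contact_force: [-1.2, -0.1, -0.6]
opening: 0.0005
```

```bash
cat > look.py <<'E'
from trk import *
import sys, json, os
f="log.json"; L=json.load(open(f)) if os.path.exists(f) else []
for i in range(int(sys.argv[1])):
    t=status.observe()["time"]; im,d=read_camera("scene"); a,q=angle(im); L.append((float(t),float(a),float(q)))
    cv2.imwrite(f"pics/l{t:.2f}.png",im[:,:,::-1])
json.dump(L,open(f,"w"))
A=np.array(L); print(A[-int(sys.argv[1]):].round(3).tolist())
E
python3 look.py 5
python3 -m creep '[{"dx":0,"dy":0,"dz":0,"rx":0,"ry":0,"rz":0,"gripper":0},{"dx":0,"dy":0,"dz":0,"rx":0,"ry":0,"rz":0,"gripper":0},{"dx":0,"dy":0,"dz":0,"rx":0,"ry":0,"rz":0,"gripper":0},{"dx":0,"dy":0,"dz":0,"rx":0,"ry":0,"rz":0,"gripper":0}]' >/dev/null; python3 look.py 2
python3 -m creep '[{"dx":0,"dy":0,"dz":0,"rx":0,"ry":0,"rz":0,"gripper":0},{"dx":0,"dy":0,"dz":0,"rx":0,"ry":0,"rz":0,"gripper":0},{"dx":0,"dy":0,"dz":0,"rx":0,"ry":0,"rz":0,"gripper":0},{"dx":0,"dy":0,"dz":0,"rx":0,"ry":0,"rz":0,"gripper":0}]' >/dev/null; python3 look.py 2
python3 -m creep '[{"dx":0,"dy":0,"dz":0,"rx":0,"ry":0,"rz":0,"gripper":0},{"dx":0,"dy":0,"dz":0,"rx":0,"ry":0,"rz":0,"gripper":0},{"dx":0,"dy":0,"dz":0,"rx":0,"ry":0,"rz":0,"gripper":0},{"dx":0,"dy":0,"dz":0,"rx":0,"ry":0,"rz":0,"gripper":0}]' >/dev/null; python3 look.py 2
```

```text
[[12.575, -2.628, 1.359], [12.625, -2.411, 1.362], [12.675, -2.2, 1.449], [12.725, -1.996, 1.942], [12.775, -1.774, 1.883]]
[[13.325, 0.472, 1.608], [13.375, 0.674, 2.252]]
[[13.925, 2.81, 2.637], [13.975, 2.997, 2.478]]
[[14.525, -1.283, 2.25], [14.575, -1.106, 2.099]]
```

```bash
Z='[{"dx":0,"dy":0,"dz":0,"rx":0,"ry":0,"rz":0,"gripper":0}]'
python3 -m creep '[{"dx":0,"dy":0,"dz":0,"rx":0,"ry":0,"rz":0,"gripper":0},{"dx":0,"dy":0,"dz":0,"rx":0,"ry":0,"rz":0,"gripper":0},{"dx":0,"dy":0,"dz":0,"rx":0,"ry":0,"rz":0,"gripper":0},{"dx":0,"dy":0,"dz":0,"rx":0,"ry":0,"rz":0,"gripper":0},{"dx":0,"dy":0,"dz":0,"rx":0,"ry":0,"rz":0,"gripper":0},{"dx":0,"dy":0,"dz":0,"rx":0,"ry":0,"rz":0,"gripper":0},{"dx":0,"dy":0,"dz":0,"rx":0,"ry":0,"rz":0,"gripper":0},{"dx":0,"dy":0,"dz":0,"rx":0,"ry":0,"rz":0,"gripper":0}]' >/dev/null; python3 look.py 2
python3 -m creep '[{"dx":0,"dy":0,"dz":0,"rx":0,"ry":0,"rz":0,"gripper":0},{"dx":0,"dy":0,"dz":0,"rx":0,"ry":0,"rz":0,"gripper":0},{"dx":0,"dy":0,"dz":0,"rx":0,"ry":0,"rz":0,"gripper":0},{"dx":0,"dy":0,"dz":0,"rx":0,"ry":0,"rz":0,"gripper":0},{"dx":0,"dy":0,"dz":0,"rx":0,"ry":0,"rz":0,"gripper":0},{"dx":0,"dy":0,"dz":0,"rx":0,"ry":0,"rz":0,"gripper":0},{"dx":0,"dy":0,"dz":0,"rx":0,"ry":0,"rz":0,"gripper":0},{"dx":0,"dy":0,"dz":0,"rx":0,"ry":0,"rz":0,"gripper":0}]' >/dev/null; python3 look.py 2
python3 -m creep '[{"dx":0,"dy":0.02,"dz":0,"rx":0,"ry":0,"rz":0,"gripper":0},{"dx":0,"dy":0.045,"dz":0,"rx":0,"ry":0,"rz":0,"gripper":0},{"dx":0,"dy":0.06,"dz":0,"rx":0,"ry":0,"rz":0,"gripper":0},{"dx":0,"dy":0.064,"dz":0,"rx":0,"ry":0,"rz":0,"gripper":0},{"dx":0,"dy":0.064,"dz":0,"rx":0,"ry":0,"rz":0,"gripper":0},{"dx":0,"dy":0.064,"dz":0,"rx":0,"ry":0,"rz":0,"gripper":0},{"dx":0,"dy":0.064,"dz":0,"rx":0,"ry":0,"rz":0,"gripper":0},{"dx":0,"dy":0.064,"dz":0,"rx":0,"ry":0,"rz":0,"gripper":0}]' ; python3 look.py 2
```

```text
[[15.625, 2.433, 2.223], [15.675, 2.588, 1.8]]
[[16.725, -0.527, 1.842], [16.775, -0.384, 1.832]]
time: 17.82
tool_pos: [0.5094, -0.0216, 0.0418]
tool_rot: [-1.571, -0.001, 0.0]
contact_force: [-0.1, 0.6, -0.0]
opening: -0.0
[[17.825, 2.459, 2.473], [17.875, 2.587, 2.038]]
```

```bash
python3 -m creep '[{"dx":0,"dy":0,"dz":0,"rx":0,"ry":0,"rz":0,"gripper":0},{"dx":0,"dy":0,"dz":0,"rx":0,"ry":0,"rz":0,"gripper":0},{"dx":0,"dy":0,"dz":0,"rx":0,"ry":0,"rz":0,"gripper":0},{"dx":0,"dy":0,"dz":0,"rx":0,"ry":0,"rz":0,"gripper":0},{"dx":0,"dy":0,"dz":0,"rx":0,"ry":0,"rz":0,"gripper":0},{"dx":0,"dy":0,"dz":0,"rx":0,"ry":0,"rz":0,"gripper":0},{"dx":0,"dy":0,"dz":0,"rx":0,"ry":0,"rz":0,"gripper":0},{"dx":0,"dy":0,"dz":0,"rx":0,"ry":0,"rz":0,"gripper":0},{"dx":0,"dy":0,"dz":0,"rx":0,"ry":0,"rz":0,"gripper":0},{"dx":0,"dy":0,"dz":0,"rx":0,"ry":0,"rz":0,"gripper":0},{"dx":0,"dy":0,"dz":0,"rx":0,"ry":0,"rz":0,"gripper":0},{"dx":0,"dy":0,"dz":0,"rx":0,"ry":0,"rz":0,"gripper":0}]' >/dev/null; python3 look.py 2
python3 -m creep '[{"dx":0,"dy":0,"dz":0,"rx":0,"ry":0,"rz":0,"gripper":0},{"dx":0,"dy":0,"dz":0,"rx":0,"ry":0,"rz":0,"gripper":0},{"dx":0,"dy":0,"dz":0,"rx":0,"ry":0,"rz":0,"gripper":0},{"dx":0,"dy":0,"dz":0,"rx":0,"ry":0,"rz":0,"gripper":0},{"dx":0,"dy":0,"dz":0,"rx":0,"ry":0,"rz":0,"gripper":0},{"dx":0,"dy":0,"dz":0,"rx":0,"ry":0,"rz":0,"gripper":0},{"dx":0,"dy":0,"dz":0,"rx":0,"ry":0,"rz":0,"gripper":0},{"dx":0,"dy":0,"dz":0,"rx":0,"ry":0,"rz":0,"gripper":0},{"dx":0,"dy":0,"dz":0,"rx":0,"ry":0,"rz":0,"gripper":0},{"dx":0,"dy":0,"dz":0,"rx":0,"ry":0,"rz":0,"gripper":0},{"dx":0,"dy":0,"dz":0,"rx":0,"ry":0,"rz":0,"gripper":0},{"dx":0,"dy":0,"dz":0,"rx":0,"ry":0,"rz":0,"gripper":0}]' >/dev/null; python3 look.py 2
python3 -m creep '[{"dx":0,"dy":0,"dz":0,"rx":0,"ry":0,"rz":0,"gripper":0},{"dx":0,"dy":0,"dz":0,"rx":0,"ry":0,"rz":0,"gripper":0},{"dx":0,"dy":0,"dz":0,"rx":0,"ry":0,"rz":0,"gripper":0},{"dx":0,"dy":0,"dz":0,"rx":0,"ry":0,"rz":0,"gripper":0},{"dx":0,"dy":0,"dz":0,"rx":0,"ry":0,"rz":0,"gripper":0},{"dx":0,"dy":0,"dz":0,"rx":0,"ry":0,"rz":0,"gripper":0},{"dx":0,"dy":0,"dz":0,"rx":0,"ry":0,"rz":0,"gripper":0},{"dx":0,"dy":0,"dz":0,"rx":0,"ry":0,"rz":0,"gripper":0},{"dx":0,"dy":0,"dz":0,"rx":0,"ry":0,"rz":0,"gripper":0},{"dx":0,"dy":0,"dz":0,"rx":0,"ry":0,"rz":0,"gripper":0},{"dx":0,"dy":0,"dz":0,"rx":0,"ry":0,"rz":0,"gripper":0},{"dx":0,"dy":0,"dz":0,"rx":0,"ry":0,"rz":0,"gripper":0}]' >/dev/null; python3 look.py 2
cat > fit.py <<'E'
import json,numpy as np
from scipy.optimize import least_squares
A=np.array(json.load(open("log.json")))
t,a=A[:,0],A[:,1]
t0=t[-1]
# model viscous + coulomb, unwrap iteratively
th=[a[0]]; w=4.25
for i in range(1,len(t)):
    dt=t[i]-t[i-1]; wi=4.25*np.exp(-((t[i]+t[i-1])/2-12.575)/10.1); p=th[-1]+wi*dt
    th.append(a[i]+2*np.pi*np.round((p-a[i])/(2*np.pi)))
th=np.array(th)
def model(x,t):
    th0,w,tau,c=x; s=t-12.575
    return th0+(w+c*tau)*tau*(1-np.exp(-s/tau))-c*tau*s
r=least_squares(lambda x:model(x,t)-th,[th[0],4.25,10,0.0],loss="soft_l1",f_scale=.03)
x=r.x; print("fit",x.round(4),"res",(model(x,t)-th)[-8:].round(3))
W=lambda T:(model(x,T+.01)-model(x,T-.01))/.02
print("now",t[-1]+.05,"th",model(x,t[-1]+.05).round(3),"w",W(t[-1]+.05).round(3))
T=np.arange(t[-1],t[-1]+25,.005); M=model(x,T)
for k in range(1,20):
    i=np.where((M[:-1]<2*np.pi*k)&(M[1:]>=2*np.pi*k))[0]
    if len(i): print("cross",k,T[i[0]].round(3),"w",W(T[i[0]]).round(3))
E
python3 fit.py
```

```text
[[19.425, -0.035, 1.961], [19.475, 0.073, 1.474]]
[[21.025, -3.1, 1.83], [21.075, -3.005, 1.987]]
[[22.625, -0.386, 1.484], [22.675, -0.308, 1.413]]
fit [-2.6283  4.2914 11.3344  0.0319] res [ 0.    -0.001  0.002  0.002 -0.001 -0.004  0.001  0.   ]
now 22.725 th 24.903 w 1.539
cross 4 22.875 w 1.514
cross 5 28.5 w 0.78
```

```bash
python3 -m creep '[{"dx":0,"dy":0.002,"dz":0,"rx":0,"ry":0,"rz":0,"gripper":0},{"dx":0,"dy":0.005,"dz":0,"rx":0,"ry":0,"rz":0,"gripper":0},{"dx":0,"dy":0.005,"dz":0,"rx":0,"ry":0,"rz":0,"gripper":0},{"dx":0,"dy":0.005,"dz":0,"rx":0,"ry":0,"rz":0,"gripper":0},{"dx":0,"dy":0.005,"dz":0,"rx":0,"ry":0,"rz":0,"gripper":0},{"dx":0,"dy":0.005,"dz":0,"rx":0,"ry":0,"rz":0,"gripper":0},{"dx":0,"dy":0.005,"dz":0,"rx":0,"ry":0,"rz":0,"gripper":0},{"dx":0,"dy":0.005,"dz":0,"rx":0,"ry":0,"rz":0,"gripper":0},{"dx":0,"dy":0.005,"dz":0,"rx":0,"ry":0,"rz":0,"gripper":0},{"dx":0,"dy":0.005,"dz":0,"rx":0,"ry":0,"rz":0,"gripper":0},{"dx":0,"dy":0.005,"dz":0,"rx":0,"ry":0,"rz":0,"gripper":0},{"dx":0,"dy":0.005,"dz":0,"rx":0,"ry":0,"rz":0,"gripper":0},{"dx":0,"dy":0.005,"dz":0,"rx":0,"ry":0,"rz":0,"gripper":0},{"dx":0,"dy":0.005,"dz":0,"rx":0,"ry":0,"rz":0,"gripper":0},{"dx":0,"dy":0.005,"dz":0,"rx":0,"ry":0,"rz":0,"gripper":0},{"dx":0,"dy":0.005,"dz":0,"rx":0,"ry":0,"rz":0,"gripper":0},{"dx":0,"dy":0.005,"dz":0,"rx":0,"ry":0,"rz":0,"gripper":0},{"dx":0,"dy":0.005,"dz":0,"rx":0,"ry":0,"rz":0,"gripper":0},{"dx":0,"dy":0.005,"dz":0,"rx":0,"ry":0,"rz":0,"gripper":0},{"dx":0,"dy":0.005,"dz":0,"rx":0,"ry":0,"rz":0,"gripper":0}]'; python3 look.py 2; python3 fit.py
python3 - <<'E'
import cv2; cv2.imwrite("pics/chk.png",cv2.resize(cv2.imread("pics/l19.43.png")[150:270,140:280],None,fx=4,fy=4,interpolation=cv2.INTER_CUBIC))
E
```

```text
time: 25.22
tool_pos: [0.5092, -0.0215, 0.0364]
tool_rot: [-1.571, 0.0, -0.0]
contact_force: [0.8, 1.4, 0.4]
opening: 0.0005
[[25.225, 3.132, 1.903], [25.275, -3.084, 1.88]]
fit [-2.6287  4.2924 11.2769  0.0306] res [ 0.001  0.001 -0.001 -0.004  0.002  0.002  0.004 -0.005]
now 25.325 th 28.384 w 1.152
cross 5 28.48 w 0.787
```

View pics/chk.png

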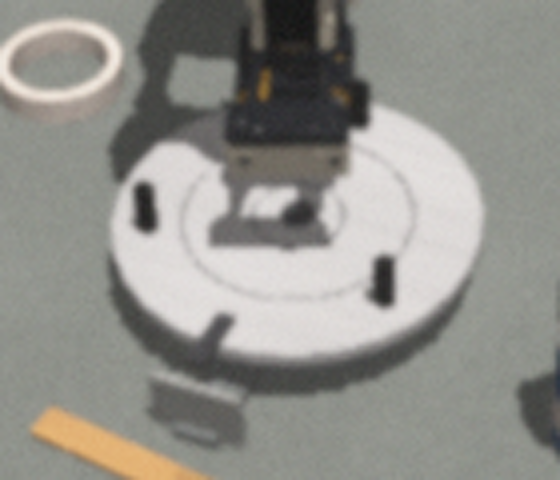

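```bash
python3 -m creep '[{"dx":0,"dy":0,"dz":0,"rx":0,"ry":0,"rz":0,"gripper":0},{"dx":0,"dy":0,"dz":0,"rx":0,"ry":0,"rz":0,"gripper":0},{"dx":0,"dy":0,"dz":0,"rx":0,"ry":0,"rz":0,"gripper":0},{"dx":0,"dy":0,"dz":0,"rx":0,"ry":0,"rz":0,"gripper":0},{"dx":0,"dy":0,"dz":0,"rx":0,"ry":0,"rz":0,"gripper":0},{"dx":0,"dy":0,"dz":0,"rx":0,"ry":0,"rz":0,"gripper":0},{"dx":0,"dy":0,"dz":0,"rx":0,"ry":0,"rz":0,"gripper":0},{"dx":0,"dy":0,"dz":0,"rx":0,"ry":0,"rz":0,"gripper":0},{"dx":0,"dy":0,"dz":0,"rx":0,"ry":0,"rz":0,"gripper":0},{"dx":0,"dy":0,"dz":0,"rx":0,"ry":0,"rz":0,"gripper":0},{"dx":0,"dy":0,"dz":0,"rx":0,"ry":0,"rz":0,"gripper":0},{"dx":0,"dy":0,"dz":0,"rx":0,"ry":0,"rz":0,"gripper":0},{"dx":0,"dy":0,"dz":0,"rx":0,"ry":0,"rz":0,"gripper":0},{"dx":0,"dy":0,"dz":0,"rx":0,"ry":0,"rz":0,"gripper":0},{"dx":0,"dy":0,"dz":0,"rx":0,"ry":0,"rz":0,"gripper":0},{"dx":0,"dy":0,"dz":0,"rx":0,"ry":0,"rz":0,"gripper":0},{"dx":0,"dy":0,"dz":0,"rx":0,"ry":0,"rz":0,"gripper":0}]'; python3 look.py 3; python3 fit.py
```

```text
time: 27.45
tool_pos: [0.5092, -0.0215, 0.0364]
tool_rot: [-1.571, -0.0, 0.0]
contact_force: [-0.1, -0.5, -0.0]
opening: 0.0005
[[27.45, -0.867, 1.217], [27.5, -0.823, 1.383], [27.55, -0.777, 1.841]]
fit [-2.6286  4.2922 11.2853  0.0308] res [-0.004  0.002  0.002  0.004 -0.006 -0.     0.001 -0.   ]
now 27.6 th 30.682 w 0.878
cross 5 28.48 w 0.786
```

```bash
python3 -m creep '[{"dx":0,"dy":0,"dz":0,"rx":0,"ry":0,"rz":0,"gripper":0},{"dx":0,"dy":0,"dz":0,"rx":0,"ry":0,"rz":0,"gripper":0},{"dx":0,"dy":0,"dz":0,"rx":0,"ry":0,"rz":0,"gripper":0},{"dx":0,"dy":0,"dz":0,"rx":0,"ry":0,"rz":0,"gripper":0},{"dx":0,"dy":0,"dz":0,"rx":0,"ry":0,"rz":0,"gripper":0},{"dx":0,"dy":0,"dz":0,"rx":0,"ry":0,"rz":0,"gripper":0},{"dx":0,"dy":0.005,"dz":0,"rx":0,"ry":0,"rz":0,"gripper":0},{"dx":0,"dy":0.0055,"dz":0,"rx":0,"ry":0,"rz":0,"gripper":0},{"dx":0,"dy":0.0055,"dz":0,"rx":0,"ry":0,"rz":0,"gripper":0},{"dx":0,"dy":0.0055,"dz":0,"rx":0,"ry":0,"rz":0,"gripper":0}]'; python3 look.py 3
python3 - <<'E'
import cv2,json
t=json.load(open("log.json"))[-1][0]; cv2.imwrite("pics/stop.png",cv2.resize(cv2.imread(f"pics/l{t:.2f}.png")[150:270,140:280],None,fx=4,fy=4,interpolation=cv2.INTER_CUBIC))
E
```

```text
time: 28.85
tool_pos: [0.5097, -0.0217, 0.0328]
tool_rot: [-1.571, -0.002, 0.0]
contact_force: [-5.5, -0.7, 19.5]
opening: 0.0005
[[28.85, -0.023, 2.008], [28.9, -0.023, 1.975], [28.95, -0.023, 1.98]]
```

View pics/stop.png

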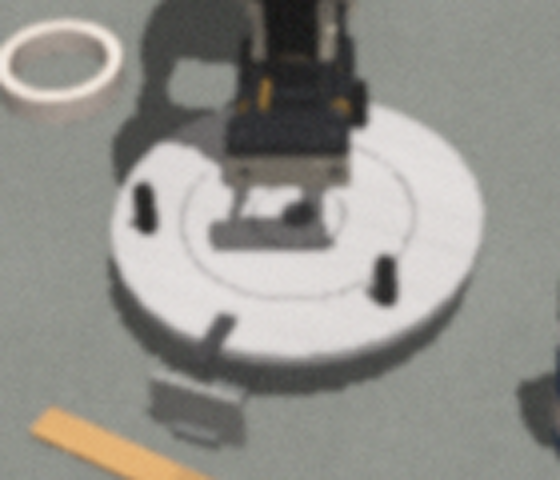

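```bash
python3 -m creep '[{"dx":0,"dy":-0.001,"dz":0,"rx":0,"ry":0,"rz":0,"gripper":0},{"dx":0,"dy":-0.002,"dz":0,"rx":0,"ry":0,"rz":0,"gripper":0},{"dx":0,"dy":-0.006,"dz":0,"rx":0,"ry":0,"rz":0,"gripper":0},{"dx":0,"dy":-0.02,"dz":0,"rx":0,"ry":0,"rz":0,"gripper":0},{"dx":0,"dy":-0.05,"dz":0,"rx":0,"ry":0,"rz":0,"gripper":0},{"dx":0,"dy":-0.09,"dz":0,"rx":0,"ry":0,"rz":0,"gripper":0},{"dx":-0.03,"dy":-0.12,"dz":0,"rx":0,"ry":0,"rz":0,"gripper":0},{"dx":-0.07,"dy":-0.15,"dz":0,"rx":0,"ry":0,"rz":0,"gripper":0},{"dx":-0.09,"dy":-0.16,"dz":0,"rx":0,"ry":0,"rz":0,"gripper":0},{"dx":-0.09,"dy":-0.16,"dz":0,"rx":0,"ry":0,"rz":0,"gripper":0}]'; python3 look.py 2
python3 - <<'E'
from h import *
im,d=read_camera("top"); im=im[:,:,::-1]; cv2.imwrite("pics/topE.png",cv2.resize(im[100:280,180:410],None,fx=3.4,fy=3.4,interpolation=cv2.INTER_CUBIC))
E
```

```text
time: 30.25
tool_pos: [0.419, -0.0216, 0.1925]
tool_rot: [-1.571, -0.003, -0.0]
contact_force: [0.7, -0.2, 1.3]
opening: 0.0006
[[30.25, -0.029, 1.579], [30.3, -0.029, 1.578]]
```

View pics/topE.png

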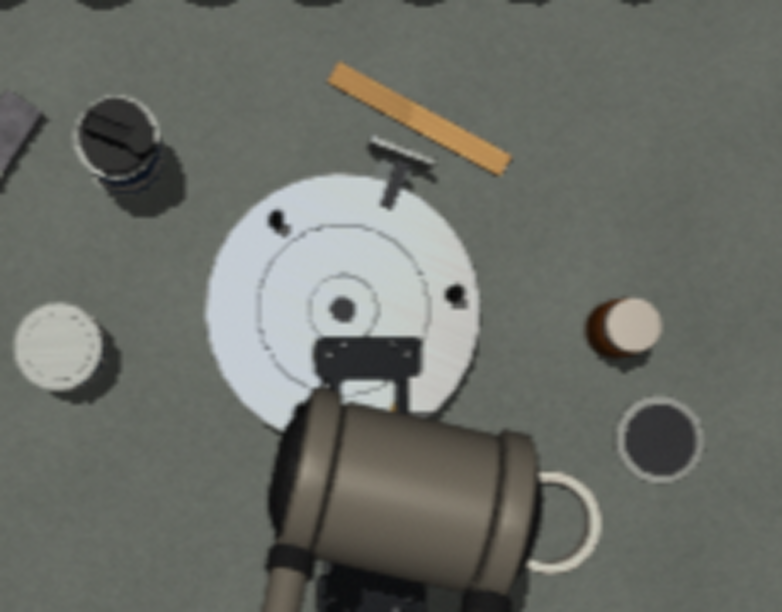

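```bash
python3 look.py 1; python3 -c "
from cell import robot,status
import numpy as np
s=status.observe(); print(s['time'],np.abs(s['qvel']).max(),s['contact_force']); print(robot.hand_in())"
```

```text
[[30.4, -0.029, 1.594]]
30.45 0.008386563851183616 [ 0.20859634  0.28358231 -0.57102461]
the job is handed in; nothing more can be done
None
```

I flicked peg 2 with the closed fingertip and the platter ran counter-clockwise, untouched, for over four turns. It left my finger at about 4.5 rad/s. I then pressed the fingertip on its flat top as the tab came round to the index plate, at about 0.8 rad/s with roughly 20 N. It stopped there the first time, and I lifted the finger straight up. The job was handed in at 30.5 s.

**Last checks:**
- The tab reads -0.023 rad with the finger on and -0.029 rad after lifting, which is about 4 mm off the plate's middle against the 24 mm allowed. The 0.006 rad difference is probably from what the hand hides in the picture. Readings at 30.25, 30.30 and 30.40 s were identical.
- The top picture shows the tab in front of the plate. By eye, the tins and tools in it are where they were; part of the tape roll is hidden by the arm, and the brush is mostly outside the crop I looked at.
- The hand is clear of everything, and the contact force reads only noise.

**Disagreements:**
- **Fingertip height:** the fingertips were about 32 mm higher than the reported tool position and `tcp_to_tips` imply. I saw this in the depth images, and confirmed it by pressing the still platter with up to 24 N before the flick. The platter did not turn, and I used the measured touch height from then on.
- **Index plate direction:** estimates ran from -20.4° to -21.9°. I used -21.5°, so the tab could be about another degree off, which still leaves it well within the plate.

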